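# Lay out graduated turquoise stones on the links of a wall hanging

## Robot

A 6-joint arm with a two-finger parallel gripper is mounted at the origin on the work surface. World frame = base frame: x ahead of the robot, y to its left, z up, the work surface at z = 0. Lengths are in m, angles in rad, forces in N, time in s.
With the tool pointing down it reaches from about 0.25 to 0.8 m from the base axis. Payload 8.5 kg.
Tool frame: the origin (TCP) lies midway between the tips of the shut fingers; the grasp point (between the pads) lies 19 mm behind it (r.grip_depth is the distance from the TCP to the grasp point, in m); z points along the fingers, y is the line along which they close (so a half turn about z gives the same grasp; the last joint's range is limited). The gripper opens to 85 mm and grips with 20 to 120 N. Pads are 22 mm wide; open, the fingers measure 114 mm over their backs; the gripper's body (76 mm by 85 mm) begins 54 mm behind the grasp point. The pads swing forward as they close: fully open they stand 13 mm farther back than shut.
Start: joints at [1.174, 0.238, -0.013, 1.319, 0, 1.571], TCP at [0.203, 0.484, 0.231] pointing down, gripper open.
Joint ranges: [-2.66, 2.66], [-1.03, 1.9], [-1.14, 1.46], [-1.82, 2.27], [-1.45, 1.34], [-3.14, 3.14]. Speed limits (rad/s): [2.22, 2.22, 2.79, 3.14, 3.14, 3.14].

## Interface

Orientations are given as a rotation vector (axis times angle).
In Python, from plant import r gives the robot as it stands.
- The arm moves only by the shell command python3 -m inch 'ROWS' [FORCE]. ROWS is text: rows parted by semicolons, each of 7 numbers parted by spaces: the shift along the world's x, y, z in cm, then the turn, a rotation vector about the world's x, y, z in degrees, then the finger opening in cm, from 0 to 8.54. In form: tx ty tz wx wy wz gripper; .... A call has exactly 5 rows; each row is the pose to reach, as a shift and turn from the pose commanded when the call began; what a row does not reach only later rows make up. A row lasts 1/10 s, in which the tool goes at most 50 mm and 8.59 degrees, less where a joint would pass 70% of its speed; a pose out of reach is approached as far as the arm can. A call with a gripper value outside its range is refused whole. The fingers move at their own pace and stop on an object; FORCE is the grip in N (left out, the last holds). Time passes only in rows, so rows that repeat a pose let the fingers close, or fill a call up. It gives the time, the measured TCP pose, the force, the opening and the grip force at its end, in the units of the state.
- r.read_state(): the state, without advancing time (a new reading comes with each control period).
- r.read_camera(name): name is "side" or "top" or "wrist"; returns (picture, depth): 384x512x3 uint8, blue, green, red; 384x512 float32, m along the optical axis (not along the pixel's ray), 0 where there is no reading.
- r.camera_params(name): a dict with "camera_matrix" (3x3 intrinsics, pixels), "camera_from_world" (4x4, takes a point from world to camera coordinates). Camera axes: x right, y up, looking along -z (the intrinsics and any distortion apply to the point x, -y, -z); pixel columns grow to the right and rows downward; lengths in m; the calibration is good to about 2 mm. A picture is of the moment at which its call begins: read the wrist's pose just before it. camera_params takes no time and is no camera call; for the wrist camera it gives the pose at the moment of the call.
- r.close_job(): hands the job in; it is judged then, once.
The state is a dict: "t": time; "joints": joint angles; "qvel": joint speeds; "effort": joint torques, N m; "tcp_pos": TCP position; "orientation": TCP orientation; "contact_force": force on the tool from outside, world axes, zero at the start; "wrist_torque": the same for the moment, N m; "gripper_width": opening from 0.0 (shut) to 1.0 (fully open); "grip_force": force on a finger pad.
Only numpy, scipy, OpenCV 4.12 (cv2) and the standard library are available. Lean on these libraries where they do the work, as an engineer would, in place of code of your own. Each camera call takes 0.05 s, during which the arm holds its last target. There are 200 camera calls.

## Task

Dry-fit the four turquoise stones on the row of brass glue pads so that the hanging tapers: the largest stone on the pad next to the brass hanging ring, then smaller and smaller, with the smallest next to the black tail piece. Each stone lies centred and flat on its own pad, domed side up, and the ring and the tail piece stay where they are.

Things in the scene. Friction and masses are not known exactly. Their poses are not given: they have to be found in the camera images.
- stone_58: The largest of four round turquoise (blue-green) stones, 58 mm across and 22 mm high, about 125 g: flat underneath, upright edge up to 14 mm, then a dome. Loose on the table, flat side down. Origin: centre of its underside; z up. Pebbles, a lid and a dish of other colours near the stones are under 18 mm high; taller gear is only at the far edge and sides.
- stone_48: The second largest of four round turquoise (blue-green) stones, 48 mm across and 20 mm high, about 78 g: flat underneath, upright edge up to 12 mm, then a dome. Loose on the table, flat side down. Origin: centre of its underside; z up.
- stone_38: The third largest of four round turquoise (blue-green) stones, 38 mm across and 18 mm high, about 44 g: flat underneath, upright edge up to 11 mm, then a dome. Loose on the table, flat side down. Origin: centre of its underside; z up.
- stone_28: The smallest of four round turquoise (blue-green) stones, 28 mm across and 16 mm high, about 21 g: flat underneath, upright edge up to 10 mm, then a dome. Loose on the table, flat side down. Origin: centre of its underside; z up.
- pad_a: One of four identical flat brass discs, 26 mm across, 2.5 mm thick, with a small wire loop on either side, stuck down in one straight row about 75 mm apart, the names in no order. Origin: centre of its underside, 8 mm above the table; z up, y along the row.
- pad_b: Another of the four identical brass pads; see pad_a. They lie along the middle line of a flat grey layout board, 120 x 470 mm and 8 mm thick, that lies on the table and does not move.
- pad_c: Another of the four identical brass pads; see pad_a.
- pad_d: Another of the four identical brass pads; see pad_a.
- hanging_ring: Plain brass ring, 54 mm outside diameter, 6 mm thick, lying loose on the board beyond one end of the row of pads (which end varies), about 78 mm from the end pad's centre. It is the top of the hanging. Origin: its centre on the board's face.
- tail_piece: Pointed almond-shaped black obsidian with brass tips, 62 x 28 mm, 9 mm high, lying loose on the board beyond the other end of the row. It is the bottom of the hanging. Origin: its centre on the board's face.
Not all that is in view belongs to the job. What is shaped like the stone_48 but pink is not meant. Leave any brown look-alike of the stone_38 alone.

How it is judged:
At the end, for the whole second after the job is handed in: From the ring outward the pads carry the 58, 48, 38, 28 mm stones, each at rest flat side down on its pad, centre within 10 mm of the pad's, tilt under 0.12 rad, underside under 6 mm above the board; ring and tail piece at rest within 15 mm of their starting places (((horizontal distance between stone_58 and pad_a below 0.01 m and z of stone_58 in the frame of pad_a below 0.006 m and horizontal distance between hanging_ring and pad_a between 0.04 and 0.115 m) or (horizontal distance between stone_58 and pad_b below 0.01 m and z of stone_58 in the frame of pad_b below 0.006 m and horizontal distance between hanging_ring and pad_b between 0.04 and 0.115 m) or (horizontal distance between stone_58 and pad_c below 0.01 m and z of stone_58 in the frame of pad_c below 0.006 m and horizontal distance between hanging_ring and pad_c between 0.04 and 0.115 m) or (horizontal distance between stone_58 and pad_d below 0.01 m and z of stone_58 in the frame of pad_d below 0.006 m and horizontal distance between hanging_ring and pad_d between 0.04 and 0.115 m)) and angle between each of stone_58, stone_48, stone_38, stone_28's own z axis and vertical below 0.12 rad and linear speed of each of stone_58, stone_48, stone_38, stone_28, hanging_ring, tail_piece below 0.02 m/s and ((horizontal distance between stone_48 and pad_a below 0.01 m and z of stone_48 in the frame of pad_a below 0.006 m and horizontal distance between hanging_ring and pad_a between 0.115 and 0.19 m) or (horizontal distance between stone_48 and pad_b below 0.01 m and z of stone_48 in the frame of pad_b below 0.006 m and horizontal distance between hanging_ring and pad_b between 0.115 and 0.19 m) or (horizontal distance between stone_48 and pad_c below 0.01 m and z of stone_48 in the frame of pad_c below 0.006 m and horizontal distance between hanging_ring and pad_c between 0.115 and 0.19 m) or (horizontal distance between stone_48 and pad_d below 0.01 m and z of stone_48 in the frame of pad_d below 0.006 m and horizontal distance between hanging_ring and pad_d between 0.115 and 0.19 m)) and ((horizontal distance between stone_38 and pad_a below 0.01 m and z of stone_38 in the frame of pad_a below 0.006 m and horizontal distance between hanging_ring and pad_a between 0.19 and 0.265 m) or (horizontal distance between stone_38 and pad_b below 0.01 m and z of stone_38 in the frame of pad_b below 0.006 m and horizontal distance between hanging_ring and pad_b between 0.19 and 0.265 m) or (horizontal distance between stone_38 and pad_c below 0.01 m and z of stone_38 in the frame of pad_c below 0.006 m and horizontal distance between hanging_ring and pad_c between 0.19 and 0.265 m) or (horizontal distance between stone_38 and pad_d below 0.01 m and z of stone_38 in the frame of pad_d below 0.006 m and horizontal distance between hanging_ring and pad_d between 0.19 and 0.265 m)) and ((horizontal distance between stone_28 and pad_a below 0.01 m and z of stone_28 in the frame of pad_a below 0.006 m and horizontal distance between hanging_ring and pad_a between 0.265 and 0.34 m) or (horizontal distance between stone_28 and pad_b below 0.01 m and z of stone_28 in the frame of pad_b below 0.006 m and horizontal distance between hanging_ring and pad_b between 0.265 and 0.34 m) or (horizontal distance between stone_28 and pad_c below 0.01 m and z of stone_28 in the frame of pad_c below 0.006 m and horizontal distance between hanging_ring and pad_c between 0.265 and 0.34 m) or (horizontal distance between stone_28 and pad_d below 0.01 m and z of stone_28 in the frame of pad_d below 0.006 m and horizontal distance between hanging_ring and pad_d between 0.265 and 0.34 m)) and distance of each of hanging_ring, tail_piece from where it was at the start of the episode below 0.015 m); the robot touches nothing.
It also fails if it takes over 90 s, if anything falls off the work surface, if the arm or the gripper's body presses on something with over 40 N, if the wrist force passes 120 N, or if a joint passes its speed limit or range.

## Working session

There is one attempt and no reset: what is moved stays moved. The work goes in short steps, Python scripts to look and compute and a shell command to move; the robot and the scene stay as the last step left them, time stands still between calls to the robot, and variables do not carry over. Pictures are saved under pics/ and viewed, at most 14 in all, crops included, and the job is handed in when it is done.

```bash
ls; mkdir -p pics; python3 - <<'E'
from plant import r
import cv2
s=r.read_state();print(s)
for n in("top","side"):
    p,d=r.read_camera(n);cv2.imwrite(f"pics/{n}0.png",p);c=r.camera_params(n);print(n,c["camera_matrix"].tolist(),c["camera_from_world"].round(4).tolist(),{k for k in c})
E
```

```text
pics
{'t': 0.0, 'joints': array([ 1.17402721e+00,  2.38807955e-01, -1.42340746e-02,  1.31920484e+00,
       -2.56111393e-06,  1.57083187e+00]), 'qvel': array([-0.00163527, -0.00043393,  0.00063527, -0.00139018,  0.00059242,
        0.0002478 ]), 'effort': array([ 3.25579695e-04, -5.38776433e+01,  3.46440482e+01,  1.86886702e-02,
        8.01281635e-05,  2.61065196e-06]), 'tcp_pos': array([0.20272483, 0.48383968, 0.23067123]), 'orientation': array([-6.19162132e-01, -3.07968463e+00,  2.23441921e-03]), 'contact_force': array([-0.25453564,  0.27009031,  0.7665146 ]), 'wrist_torque': array([-0.01359906,  0.02943399, -0.05315257]), 'grip_force': 0.0, 'gripper_width': 0.9976086009359222}
top [[368.5508833834215, 0.0, 255.2630909877458], [0.0, 368.5508833834215, 188.96297251208662], [0.0, 0.0, 1.0]] [[0.0229, -0.9997, -0.0009, -0.0207], [0.9862, 0.0224, 0.1643, -0.5389], [-0.1643, -0.0046, 0.9864, -0.8813], [0.0, 0.0, 0.0, 1.0]] {'camera_matrix', 'camera_from_world'}
side [[383.372208991177, 0.0, 252.81658911877676], [0.0, 383.372208991177, 188.80361134947873], [0.0, 0.0, 1.0]] [[0.9989, -0.0468, 0.0088, -0.5568], [0.0172, 0.5267, 0.8499, -0.048], [-0.0444, -0.8488, 0.5269, -0.8638], [0.0, 0.0, 0.0, 1.0]] {'camera_matrix', 'camera_from_world'}
```

View pics/top0.png

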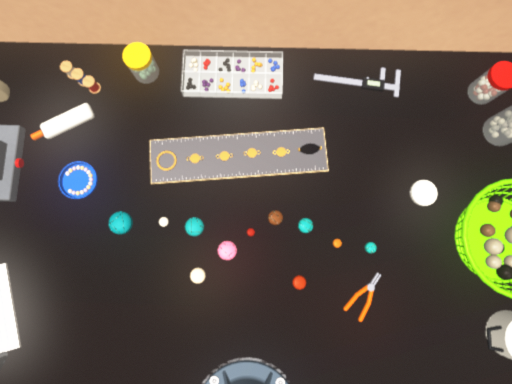

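View pics/side0.png

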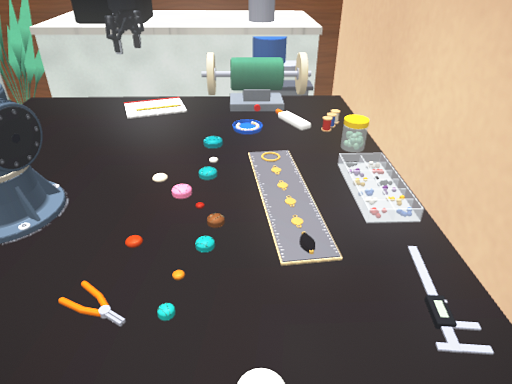

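The top view shows the stones at (120,222), (194,226), (305,226) and (371,247). The ring is at (166,160), the pads at (195,158), (224,156), (252,153) and (281,152), and the tail at (310,148). The side view confirms the layout.

```bash
cat > h.py <<'E'
from plant import r
import cv2,numpy as np
def ray(c,u,v,z):
    K=c["camera_matrix"];T=c["camera_from_world"];R=T[:3,:3];o=-R.T@T[:3,3]
    d=R.T@(np.array([(u-K[0,2])/K[0,0],-(v-K[1,2])/K[1,1],-1.]))
    return o+d*(z-o[2])/d[2]
def blobs(c,m,z,amin):
    out=[]
    n,l,st,ce=cv2.connectedComponentsWithStats(m)
    for i in range(1,n):
        if st[i,4]>=amin:
            (u,v),rad=cv2.minEnclosingCircle(np.argwhere(l==i)[:,::-1].astype(np.float32))
            p=ray(c,*ce[i],z);q=ray(c,ce[i][0]+np.sqrt(st[i,4]/np.pi),ce[i][1],z)
            out.append((ce[i].round(1).tolist(),int(st[i,4]),p[:2].round(4).tolist(),'dia',round(2000*np.linalg.norm(q-p),1)))
    return out
turq=lambda p:cv2.inRange(cv2.cvtColor(p,cv2.COLOR_BGR2HSV),(80,110,50),(98,255,255))
brass=lambda p:cv2.inRange(cv2.cvtColor(p,cv2.COLOR_BGR2HSV),(15,110,100),(32,255,255))
E
python3 - <<'E'
from h import *
for n,f in(("top","pics/top0.png"),("side","pics/side0.png")):
    p=cv2.imread(f);c=r.camera_params(n)
    print(n);[print(' T',b) for b in blobs(c,turq(p),.010,40)]
    b=brass(p);[print(' B',x) for x in blobs(c,b,.0105,30)]
E
```

```text
top
 T ([119.9, 222.5], 458, [0.4498, 0.3374], 'dia', np.float64(62.1))
 T ([193.8, 226.2], 294, [0.4446, 0.147], 'dia', np.float64(49.6))
 T ([305.2, 225.1], 190, [0.454, -0.1384], 'dia', np.float64(39.9))
 T ([370.4, 247.3], 116, [0.4014, -0.3039], 'dia', np.float64(30.9))
 B ([136.4, 55.2], 763, [0.9134, 0.3299], 'dia', np.float64(86.5))
 B ([255.2, 64.4], 54, [0.8934, -0.0003], 'dia', np.float64(22.9))
 B ([224.5, 87.2], 50, [0.8248, 0.0821], 'dia', np.float64(21.8))
 B ([36.3, 134.0], 36, [0.6806, 0.5804], 'dia', np.float64(18.1))
 B ([280.8, 151.6], 73, [0.6469, -0.0736], 'dia', np.float64(25.6))
 B ([251.6, 152.5], 70, [0.6427, 0.0038], 'dia', np.float64(25.0))
 B ([165.9, 160.1], 113, [0.6168, 0.2295], 'dia', np.float64(31.7))
 B ([224.1, 155.6], 71, [0.6324, 0.0762], 'dia', np.float64(25.2))
 B ([194.7, 158.0], 71, [0.6243, 0.1536], 'dia', np.float64(25.1))
 B ([493.7, 206.2], 93, [0.5137, -0.6253], 'dia', np.float64(28.1))
 B ([487.4, 229.8], 132, [0.4527, -0.6043], 'dia', np.float64(33.1))
 B ([336.9, 242.9], 43, [0.4106, -0.219], 'dia', np.float64(18.8))
 B ([355.0, 297.6
[... 303 characters left out ...]
'dia', np.float64(37.5))
 T ([165.7, 311.3], 270, [0.4032, -0.3102], 'dia', np.float64(29.6))
 B ([355.9, 121.0], 323, [0.9325, 0.4834], 'dia', np.float64(69.8))
 B ([270.1, 156.2], 59, [0.6168, 0.2281], 'dia', np.float64(24.4))
 B ([275.7, 169.9], 41, [0.6247, 0.1484], 'dia', np.float64(19.1))
 B ([282.3, 185.1], 50, [0.6335, 0.071], 'dia', np.float64(19.7))
 B ([290.0, 201.1], 54, [0.6432, -0.001], 'dia', np.float64(19.2))
 B ([296.8, 221.1], 74, [0.6478, -0.0784], 'dia', np.float64(20.8))
 B ([177.9, 274.2], 92, [0.4131, -0.2282], 'dia', np.float64(19.2))
 B ([94.8, 292.6], 181, [0.2788, -0.2663], 'dia', np.float64(25.4))
 B ([77.8, 305.8], 208, [0.2601, -0.2939], 'dia', np.float64(26.2))
```

```bash
python3 -m inch '5 -3 0 0 0 -7 8.5;10 -6 0 0 0 -14 8.5;15 -9 0 0 0 -21 8.5;20 -12 0 0 0 -28 8.5;24.8 -14.9 0 0 0 -35 8.5' 40
python3 -m inch '0 0 0 0 0 -8 8.5;0 0 0 0 0 -16 8.5;0 0 0 0 0 -24 8.5;0 0 0 0 0 -32.2 8.5;0 0 0 0 0 -32.2 8.5'
python3 - <<'E'
from h import *
c=r.camera_params("wrist");p,d=r.read_camera("wrist");cv2.imwrite("pics/w1.png",p)
s=r.read_state();print(s["tcp_pos"],s["orientation"],s["joints"],s["qvel"])
[print(b) for b in blobs(c,turq(p),.012,200)];[print('B',b) for b in blobs(c,brass(p),.0105,200)]
E
```

```text
t: 0.6
tcp_pos: [0.4185, 0.3541, 0.2311]
orientation: [-1.523, -2.747, 0.001]
contact_force: [-0.0, -0.1, -0.8]
gripper_width: 0.996
grip_force: 0.0
t: 1.1
tcp_pos: [0.4171, 0.3552, 0.2309]
orientation: [-2.223, -2.22, 0.001]
contact_force: [-0.6, 0.1, -0.3]
gripper_width: 0.995
grip_force: 0.0
[0.41713021 0.35534406 0.23099849] [-2.21677095e+00 -2.22594386e+00  9.99779208e-04] [7.05549992e-01 2.78361363e-01 4.09865316e-02 1.33406503e+00
 5.95704851e-05 2.27221689e+00] [ 0.0016093  -0.00240801  0.003038    0.00081749 -0.00042673 -0.05217293]
([386.7, 73.0], 4025, [0.5537, 0.4599], 'dia', np.float64(78.6))
([289.0, 182.5], 1967, [0.4492, 0.3366], 'dia', np.float64(60.1))
([281.2, 315.9], 972, [0.4426, 0.1508], 'dia', np.float64(47.7))
```

View pics/w1.png

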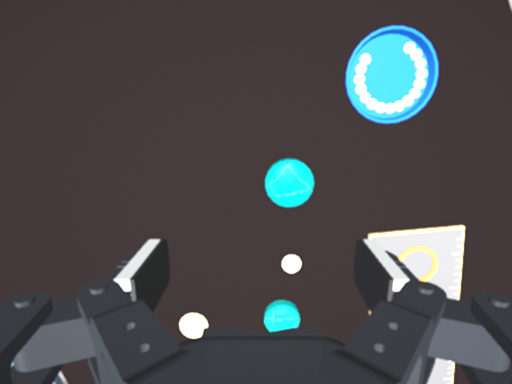

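The wrist view shows stone_58 at (289,182), which gives (0.449, 0.337) and agrees with the top camera. I'll descend and grip it.

```bash
python3 -m inch '1.6 -0.9 -3.5 0 0 0 8.5;3.2 -1.8 -8 0 0 0 8.5;3.2 -1.8 -12.5 0 0 0 8.5;3.2 -1.8 -16 0 0 0 8.5;3.2 -1.8 -18 0 0 0 8.5' 40
python3 -m inch '0 0 -1.5 0 0 0 8.5;0 0 -3 0 0 0 8.5;0 0 -4.2 0 0 0 8.5;0 0 -5.2 0 0 0 8.5;0 0 -5.2 0 0 0 8.5'
python3 - <<'E'
from h import *
c=r.camera_params("wrist");p,d=r.read_camera("wrist");cv2.imwrite("pics/w2.png",p)
s=r.read_state();print(s["tcp_pos"],s["contact_force"])
[print(b) for b in blobs(c,turq(p),.012,200)]
E
```

```text
t: 1.65
tcp_pos: [0.4478, 0.3363, 0.0482]
orientation: [-2.215, -2.227, 0.006]
contact_force: [0.4, -0.3, 1.1]
gripper_width: 0.993
grip_force: 0.0
t: 2.15
tcp_pos: [0.4485, 0.337, -0.0019]
orientation: [-2.218, -2.224, 0.003]
contact_force: [-0.1, 0.5, 0.1]
gripper_width: 0.998
grip_force: 0.0
[ 0.44889949  0.33729484 -0.00110924] [-0.40938844 -0.21783162  1.11938119]
([472.7, 49.3], 2170, [0.5289, 0.4257], 'dia', np.float64(20.3))
([502.9, 11.6], 452, [0.5379, 0.4388], 'dia', np.float64(9.0))
([264.9, 257.6], 12514, [0.4492, 0.3372], 'dia', np.float64(58.1))
```

View pics/w2.png

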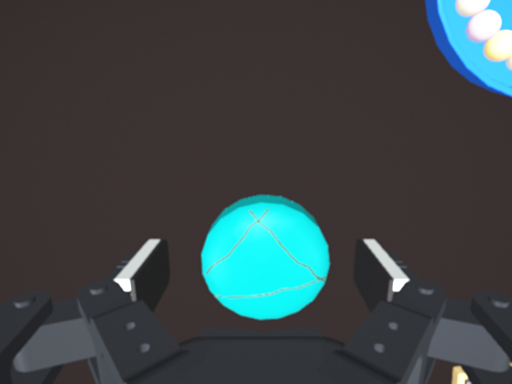

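The stone is centred between the fingers at (265,258), so I'll close, lift, and look at the pads on the way.

```bash
python3 -m inch '0 0 0 0 0 0 5;0 0 0 0 0 0 5;0 0 0 0 0 0 5;0 0 0 0 0 0 5;0 0 0 0 0 0 5' 40
python3 -m inch '0 0 0.5 0 0 0 5;0 0 2 0 0 0 5;0 0 6 0 0 0 5;0 0 10 0 0 0 5;0 0 14 0 0 0 5'
python3 -m inch '2 -3 1 0 0 0 5;4.5 -7 2 0 0 0 5;7 -11 4 0 0 0 5;9.5 -15 6 0 0 0 5;12 -19 6 0 0 0 5'
python3 -m inch '2 -3 0 0 0 0 5;4 -6 0 0 0 0 5;5.4 -9 0 0 0 0 5;5.4 -9 0 0 0 0 5;5.4 -9 0 0 0 0 5'
python3 - <<'E'
from h import *
c=r.camera_params("wrist");p,d=r.read_camera("wrist");cv2.imwrite("pics/w3.png",p)
s=r.read_state();print(s["tcp_pos"],s["joints"])
[print(b) for b in blobs(c,brass(p),.0105,100)]
E
```

```text
t: 2.7
tcp_pos: [0.4497, 0.3378, 0.0004]
orientation: [2.22, 2.223, 0.002]
contact_force: [-0.9, -0.9, 5.2]
gripper_width: 0.656
grip_force: 42.0
t: 3.2
tcp_pos: [0.449, 0.3373, 0.1413]
orientation: [-2.22, -2.223, -0.0]
contact_force: [0.6, -0.5, -1.1]
gripper_width: 0.654
grip_force: 43.0
t: 3.7
tcp_pos: [0.5709, 0.1463, 0.2027]
orientation: [2.218, 2.222, 0.006]
contact_force: [1.4, -0.2, -1.6]
gripper_width: 0.652
grip_force: 43.1
t: 4.2
tcp_pos: [0.6231, 0.0568, 0.1994]
orientation: [-2.222, -2.221, 0.0]
contact_force: [0.5, 1.5, -1.4]
gripper_width: 0.651
grip_force: 43.0
[0.62282141 0.05765229 0.19945715] [9.21490231e-02 4.23489531e-01 1.78412752e-01 1.32609466e+00
 3.14522761e-04 1.66216776e+00]
([254.3, 14.0], 427, [0.6153, 0.2119], 'dia', np.float64(22.5))
([262.8, 77.9], 609, [0.6235, 0.1539], 'dia', np.float64(28.2))
([270.5, 155.2], 532, [0.6319, 0.0756], 'dia', np.float64(28.0))
([451.9, 149.2], 338, [0.8262, 0.0819], 'dia', np.float64(22.2))
([473.1, 140.9], 103, [0.8473, 0.0907], 'dia', np.float64(12.2))
([497.8, 226.0], 264, [0.8925, -0.0058], 'dia', np.float64(21.0))
([103.3, 376.7], 133, [0.4129, -0.218], 'dia', np.float64(17.2))
```

View pics/w3.png

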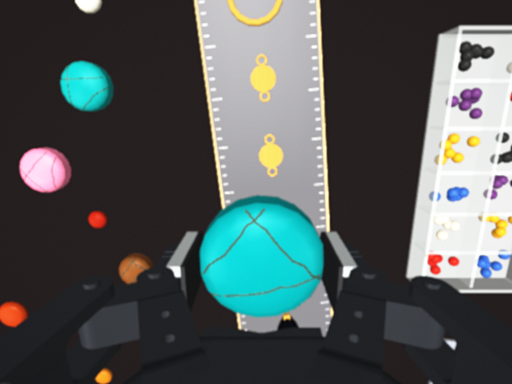

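Wrist-view pads at (263,78) and (270,155) agree with the top camera. I'll place the 58 mm stone on the ring-end pad.

```bash
python3 -m inch '0.1 4.5 0 0 0 0 5;0.1 9.2 0 0 0 0 5;0.1 9.6 -3 0 0 0 5;0.1 9.6 -7.5 0 0 0 5;0.1 9.6 -12 0 0 0 5'
python3 -m inch '0 0 -3 0 0 0 5;0 0 -5 0 0 0 5;0 0 -6.2 0 0 0 5;0 0 -6.8 0 0 0 5;0 0 -6.9 0 0 0 5'
python3 -m inch '0 0 0 0 0 0 5;0 0 0 0 0 0 6.2;0 0 0 0 0 0 8.5;0 0 0 0 0 0 8.5;0 0 0 0 0 0 8.5'
python3 - <<'E'
from h import *
c=r.camera_params("wrist");p,d=r.read_camera("wrist");cv2.imwrite("pics/w4.png",p)
[print(b) for b in blobs(c,turq(p),.024,500)]
E
```

```text
t: 4.75
tcp_pos: [0.6237, 0.1559, 0.0791]
orientation: [2.216, 2.226, 0.003]
contact_force: [0.7, -0.0, -0.9]
gripper_width: 0.656
grip_force: 43.0
t: 5.25
tcp_pos: [0.6242, 0.1543, 0.0111]
orientation: [2.219, 2.224, 0.001]
contact_force: [0.6, 0.1, -0.9]
gripper_width: 0.655
grip_force: 43.1
t: 5.75
tcp_pos: [0.6243, 0.1535, 0.0105]
orientation: [2.22, 2.223, 0.0]
contact_force: [-0.2, -0.2, -0.0]
gripper_width: 0.997
grip_force: 0.0
([262.0, 256.3], 11762, [0.6236, 0.154], 'dia', np.float64(56.5))
```

```bash
python3 -m inch '0 0 4 0 0 0 8.5;0 0 9 0 0 0 8.5;-3 0 12 0 0 0 8.5;-7.8 0 12 0 0 0 8.5;-12.5 -0.6 12 0 0 0 8.5'
python3 -m inch '-3 0 0 0 0 0 8.5;-5.5 0 -3 0 0 0 8.5;-5.5 0 -5 0 0 0 8.5;-5.5 0 -5 0 0 0 8.5;-5.5 0 -5 0 0 0 8.5'
python3 - <<'E'
from h import *
c=r.camera_params("wrist");p,d=r.read_camera("wrist");cv2.imwrite("pics/w5.png",p)
s=r.read_state();print(s["tcp_pos"])
[print(b) for b in blobs(c,turq(p),.012,300)]
E
```

```text
t: 6.3
tcp_pos: [0.4986, 0.1478, 0.1312]
orientation: [2.22, 2.222, 0.003]
contact_force: [-0.6, 0.2, -0.2]
gripper_width: 0.995
grip_force: 0.0
t: 6.8
tcp_pos: [0.4447, 0.1476, 0.0808]
orientation: [2.22, 2.223, 0.0]
contact_force: [0.6, -0.2, 0.4]
gripper_width: 0.996
grip_force: 0.0
[0.44526936 0.14770385 0.08114208]
([496.2, 202.8], 2183, [0.6121, 0.1492], 'dia', np.float64(37.8))
([260.9, 205.7], 3622, [0.4434, 0.1469], 'dia', np.float64(48.8))
```

```bash
python3 -m inch '-0.1 -0.1 -3 0 0 0 8.5;-0.1 -0.1 -6 0 0 0 8.5;-0.1 -0.1 -7.5 0 0 0 8.5;-0.1 -0.1 -8.05 0 0 0 8.5;-0.1 -0.1 -8.05 0 0 0 8.5'
python3 -m inch '0 0 0 0 0 0 4;0 0 0 0 0 0 4;0 0 0 0 0 0 4;0 0 0 0 0 0 4;0 0 0 0 0 0 4'
python3 -m inch '0 0 0.5 0 0 0 4;0 0 3 0 0 0 4;0 0 7 0 0 0 4;0 0 11 0 0 0 4;0 0 12 0 0 0 4'
python3 -m inch '4 -2 0 0 0 0 4;8 -4 0 0 0 0 4;12 -6 0 0 0 0 4;16 -7.1 0 0 0 0 4;18.8 -7.1 0 0 0 0 4'
python3 - <<'E'
from h import *
c=r.camera_params("wrist");p,d=r.read_camera("wrist");cv2.imwrite("pics/w6.png",p)
s=r.read_state();print(s["tcp_pos"])
[print(b) for b in blobs(c,turq(p),.12+.012,500)]
E
```

```text
t: 7.35
tcp_pos: [0.4438, 0.1465, -0.0001]
orientation: [-2.22, -2.222, 0.0]
contact_force: [0.1, 0.3, 1.2]
gripper_width: 0.997
grip_force: 0.0
t: 7.85
tcp_pos: [0.444, 0.1467, 0.0011]
orientation: [2.22, 2.222, 0.003]
contact_force: [-0.6, -1.0, 9.5]
gripper_width: 0.54
grip_force: 39.3
t: 8.35
tcp_pos: [0.4452, 0.1471, 0.1241]
orientation: [2.218, 2.221, 0.009]
contact_force: [0.4, 0.2, -1.7]
gripper_width: 0.535
grip_force: 41.4
t: 8.85
tcp_pos: [0.6333, 0.0736, 0.1192]
orientation: [2.222, 2.22, -0.0]
contact_force: [-1.0, 0.4, -1.4]
gripper_width: 0.531
grip_force: 41.4
[0.63679349 0.07434454 0.11885387]
([249.4, 90.2], 5015, [0.6275, 0.1472], 'dia', np.float64(32.2))
([261.3, 253.5], 7928, [0.6323, 0.0753], 'dia', np.float64(46.5))
```

View pics/w6.png

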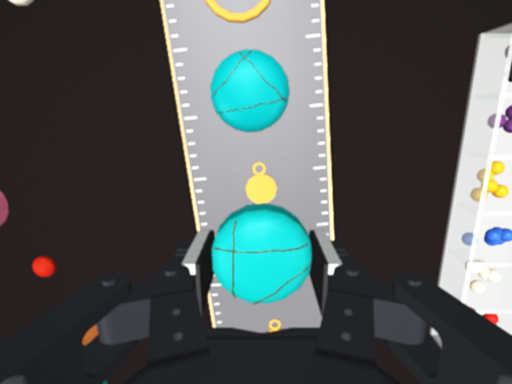

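Pad 2 is at (261,188), visible ahead of the held stone at (261,254), and stone_58 sits on its pad at (250,90). I'll place the 48 mm stone.

```bash
python3 -m inch '0 0 -4 0 0 0 4;0 0 -7 0 0 0 4;0 0 -9.5 0 0 0 4;0 0 -10.7 0 0 0 4;0 0 -10.9 0 0 0 4'
python3 -m inch '0 0 0 0 0 0 4;0 0 0 0 0 0 5.2;0 0 0 0 0 0 8.5;0 0 0 0 0 0 8.5;0 0 0 0 0 0 8.5'
python3 - <<'E'
from h import *
c=r.camera_params("wrist");p,d=r.read_camera("wrist");cv2.imwrite("pics/w7.png",p)
[print(b) for b in blobs(c,turq(p),.022,500)]
E
python3 -m inch '0 0 4 0 0 0 8.5;0 0 9 0 0 0 8.5;-3 -3 12 0 0 0 8.5;-6 -7 12 0 0 0 8.5;-9 -11 12 0 0 0 8.5'
python3 -m inch '-3 -3.4 0 0 0 0 8.5;-6 -7 0 0 0 0 8.5;-8.9 -10.4 -1 0 0 0 8.5;-8.9 -10.4 -5 0 0 0 8.5;-8.9 -10.4 -5 0 0 0 8.5'
python3 - <<'E'
from h import *
c=r.camera_params("wrist");p,d=r.read_camera("wrist");cv2.imwrite("pics/w8.png",p)
s=r.read_state();print(s["tcp_pos"])
[print(b) for b in blobs(c,turq(p),.011,300)]
E
```

```text
t: 9.4
tcp_pos: [0.6302, 0.0755, 0.0101]
orientation: [-2.219, -2.222, 0.002]
contact_force: [-2.0, -0.9, 4.3]
gripper_width: 0.536
grip_force: 46.5
t: 9.9
tcp_pos: [0.6314, 0.0755, 0.0111]
orientation: [2.22, 2.223, 0.001]
contact_force: [-0.1, -0.3, -0.5]
gripper_width: 0.997
grip_force: 0.0
([244.4, 76.9], 17156, [0.6234, 0.1543], 'dia', np.float64(59.8))
([261.0, 254.2], 7878, [0.6302, 0.0759], 'dia', np.float64(47.1))
t: 10.45
tcp_pos: [0.5419, -0.0339, 0.1321]
orientation: [2.217, 2.223, 0.003]
contact_force: [0.6, -0.3, 0.2]
gripper_width: 0.998
grip_force: 0.0
t: 10.95
tcp_pos: [0.45, -0.1375, 0.0782]
orientation: [-2.22, -2.217, 0.004]
contact_force: [-0.7, 0.1, 0.0]
gripper_width: 1.0
grip_force: 0.0
[ 0.45154779 -0.13714457  0.07992865]
([267.6, 207.4], 2337, [0.4531, -0.1388], 'dia', np.float64(39.0))
```

View pics/w8.png

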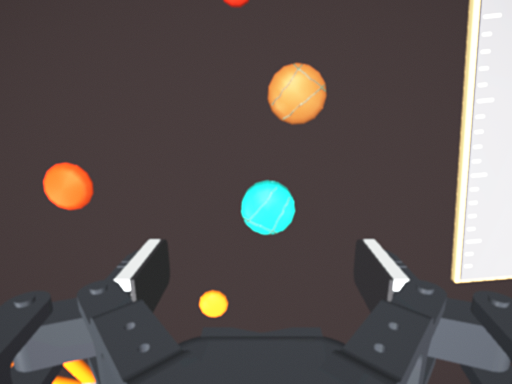

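The turquoise stone_38 is at (268,207), with its brown look-alike well clear at (297,93). I'll pick up stone_38.

```bash
python3 -m inch '0 0 -3 0 0 0 8.5;0 0 -5.5 0 0 0 8.5;0 0 -7.2 0 0 0 8.5;0 0 -7.75 0 0 0 8.5;0 0 -7.75 0 0 0 8.5'
python3 -m inch '0 0 0 0 0 0 3;0 0 0 0 0 0 3;0 0 0 0 0 0 3;0 0 0 0 0 0 3;0 0 0 0 0 0 3' 40
python3 -m inch '0 0 0.5 0 0 0 3;0 0 3 0 0 0 3;0 0 7 0 0 0 3;0 0 11 0 0 0 3;0 0 12 0 0 0 3'
python3 -m inch '3 2 0 0 0 0 3;6 4.5 0 0 0 0 3;9 7 0 0 0 0 3;12 9.5 0 0 0 0 3;15 11.5 0 0 0 0 3'
python3 -m inch '2 1.3 0 0 0 0 3;4 2.7 0 0 0 0 3;4 2.7 0 0 0 0 3;4 2.7 0 0 0 0 3;4 2.7 0 0 0 0 3'
python3 - <<'E'
from h import *
c=r.camera_params("wrist");p,d=r.read_camera("wrist");cv2.imwrite("pics/w9.png",p)
s=r.read_state();print(s["tcp_pos"])
[print(b) for b in blobs(c,turq(p),.12+.007,500)]
[print('B',b) for b in blobs(c,brass(p),.0105,300)]
E
```

```text
t: 11.5
tcp_pos: [0.4539, -0.1368, 0.0037]
orientation: [-2.219, -2.224, 0.0]
contact_force: [-0.4, 0.2, -0.3]
gripper_width: 0.997
grip_force: 0.0
t: 12.0
tcp_pos: [0.4537, -0.1374, 0.0043]
orientation: [2.219, 2.222, 0.001]
contact_force: [-1.2, 1.3, 8.5]
gripper_width: 0.42
grip_force: 38.9
t: 12.5
tcp_pos: [0.4551, -0.1379, 0.1275]
orientation: [2.217, 2.219, 0.004]
contact_force: [0.5, -0.9, -0.8]
gripper_width: 0.415
grip_force: 40.1
t: 13.0
tcp_pos: [0.6039, -0.0208, 0.1229]
orientation: [-2.219, -2.223, 0.001]
contact_force: [0.3, -0.5, -1.0]
gripper_width: 0.415
grip_force: 40.1
t: 13.5
tcp_pos: [0.6422, 0.0043, 0.1229]
orientation: [-2.22, -2.222, 0.002]
contact_force: [0.7, -1.0, 0.4]
gripper_width: 0.416
grip_force: 40.2
[0.64230783 0.00417504 0.12320813]
([237.4, 14.0], 2009, [0.6314, 0.1077], 'dia', np.float64(20.5))
([246.9, 102.7], 3157, [0.6349, 0.0732], 'dia', np.float64(27.5))
([261.3, 252.7], 4748, [0.6412, 0.0021], 'dia', np.float64(38.4))
B ([498.4, 94.1], 579, [0.828, 0.0823], 'dia', np.float64(21.4))
B ([262.4, 190.3], 808, [0.6419, 0.0037], 'dia', np.float64(27.4))
```

```bash
python3 -m inch '0 0.1 -4 0 0 0 3;0 0.1 -7 0 0 0 3;0 0.1 -9.5 0 0 0 3;0 0.1 -10.7 0 0 0 3;0 0.1 -10.9 0 0 0 3'
python3 -m inch '0 0 0 0 0 0 3;0 0 0 0 0 0 4.3;0 0 0 0 0 0 8.5;0 0 0 0 0 0 8.5;0 0 0 0 0 0 8.5'
python3 - <<'E'
from h import *
c=r.camera_params("wrist");p,d=r.read_camera("wrist");cv2.imwrite("pics/w10.png",p)
[print(b) for b in blobs(c,turq(p),.0215,500)]
E
python3 -m inch '0 0 4 0 0 0 8.5;0 0 9 0 0 0 8.5;-2.5 -3 12 0 0 0 8.5;-5.5 -7 12 0 0 0 8.5;-8.5 -10.8 12 0 0 0 8.5'
python3 -m inch '-3 -3.8 0 0 0 0 8.5;-6 -7.6 0 0 0 0 8.5;-9 -11.4 0 0 0 0 8.5;-12 -15.2 0 0 0 0 8.5;-15 -19 0 0 0 0 8.5'
python3 -m inch '-0.6 -1 -2 0 0 0 8.5;-0.6 -1 -5 0 0 0 8.5;-0.6 -1 -5 0 0 0 8.5;-0.6 -1 -5 0 0 0 8.5;-0.6 -1 -5 0 0 0 8.5'
python3 - <<'E'
from h import *
c=r.camera_params("wrist");p,d=r.read_camera("wrist");cv2.imwrite("pics/w11.png",p)
s=r.read_state();print(s["tcp_pos"])
[print(b) for b in blobs(c,turq(p),.010,300)]
E
```

```text
t: 14.05
tcp_pos: [0.6421, 0.0052, 0.0139]
orientation: [-2.22, -2.221, 0.002]
contact_force: [0.4, 0.8, -0.0]
gripper_width: 0.416
grip_force: 43.6
t: 14.55
tcp_pos: [0.6434, 0.0057, 0.0146]
orientation: [2.22, 2.222, 0.001]
contact_force: [0.4, -0.3, 0.6]
gripper_width: 0.98
grip_force: 0.0
([232.5, 99.7], 10295, [0.63, 0.0758], 'dia', np.float64(48.6))
([261.1, 253.9], 4696, [0.6422, 0.0043], 'dia', np.float64(37.4))
t: 15.1
tcp_pos: [0.558, -0.1031, 0.1356]
orientation: [2.217, 2.223, 0.002]
contact_force: [-0.4, -0.7, -0.2]
gripper_width: 0.994
grip_force: 0.0
t: 15.6
tcp_pos: [0.4069, -0.2935, 0.1346]
orientation: [2.219, 2.223, 0.0]
contact_force: [0.7, 0.3, -0.3]
gripper_width: 0.999
grip_force: 0.0
t: 16.1
tcp_pos: [0.4031, -0.3024, 0.0855]
orientation: [2.218, 2.223, 0.0]
contact_force: [0.9, 0.8, 0.5]
gripper_width: 0.995
grip_force: 0.0
[ 0.40316183 -0.30237356  0.0855569 ]
([259.6, 205.5], 1113, [0.4008, -0.3051], 'dia', np.float64(27.9))
```

View pics/w11.png

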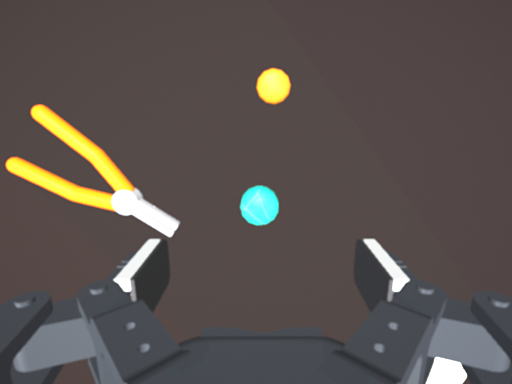

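Stone_28 is at (260,206). The plier tip at (178,230) is about 60 mm from it, so I'll descend with the fingers only 5 cm open.

```bash
python3 -m inch '-0.2 -0.25 -1 0 0 0 5;-0.2 -0.25 -3 0 0 0 5;-0.2 -0.25 -5.5 0 0 0 5;-0.2 -0.25 -7.7 0 0 0 5;-0.2 -0.25 -8.1 0 0 0 5'
python3 -m inch '0 0 0 0 0 0 2;0 0 0 0 0 0 2;0 0 0 0 0 0 2;0 0 0 0 0 0 2;0 0 0 0 0 0 2' 35
python3 -m inch '0 0 0.5 0 0 0 2;0 0 3 0 0 0 2;0 0 7 0 0 0 2;0 0 11 0 0 0 2;0 0 12 0 0 0 2'
python3 -m inch '3 2.8 0 0 0 0 2;6 5.6 0 0 0 0 2;9 8.4 0 0 0 0 2;12 11.2 0 0 0 0 2;15 14 0 0 0 0 2'
python3 -m inch '3 2.8 0 0 0 0 2;6 5.6 0 0 0 0 2;9 8.4 0 0 0 0 2;9.6 9.15 0 0 0 0 2;9.6 9.15 0 0 0 0 2'
python3 - <<'E'
from h import *
c=r.camera_params("wrist");p,d=r.read_camera("wrist");cv2.imwrite("pics/w12.png",p)
s=r.read_state();print(s["tcp_pos"])
[print(b) for b in blobs(c,turq(p),.12+.007,500)]
[print('B',b) for b in blobs(c,brass(p),.0105,300)]
E
```

```text
t: 16.65
tcp_pos: [0.399, -0.3037, 0.0012]
orientation: [-2.217, -2.221, 0.001]
contact_force: [-0.0, 0.9, -0.0]
gripper_width: 0.585
grip_force: 0.0
t: 17.15
tcp_pos: [0.4007, -0.3051, 0.004]
orientation: [2.219, 2.222, 0.0]
contact_force: [-0.7, 0.1, 4.4]
gripper_width: 0.295
grip_force: 34.8
t: 17.65
tcp_pos: [0.4018, -0.306, 0.1277]
orientation: [2.216, 2.218, 0.001]
contact_force: [0.6, -0.0, -0.4]
gripper_width: 0.298
grip_force: 34.5
t: 18.15
tcp_pos: [0.5509, -0.1634, 0.123]
orientation: [-2.22, -2.222, 0.001]
contact_force: [0.4, -0.7, 0.2]
gripper_width: 0.299
grip_force: 34.5
t: 18.65
tcp_pos: [0.6465, -0.0719, 0.1223]
orientation: [-2.217, -2.224, 0.001]
contact_force: [-0.5, 0.5, -0.8]
gripper_width: 0.301
grip_force: 34.6
[ 0.6455143  -0.07301217  0.12250455]
([241.2, 11.8], 1411, [0.6369, 0.0321], 'dia', np.float64(17.1))
([257.7, 96.6], 1963, [0.6436, -0.0005], 'dia', np.float64(21.5))
([261.5, 250.0], 2670, [0.6455, -0.0724], 'dia', np.float64(28.6))
B ([262.5, 192.5], 825, [0.6462, -0.0742], 'dia', np.float64(27.7))
```

View pics/w12.png

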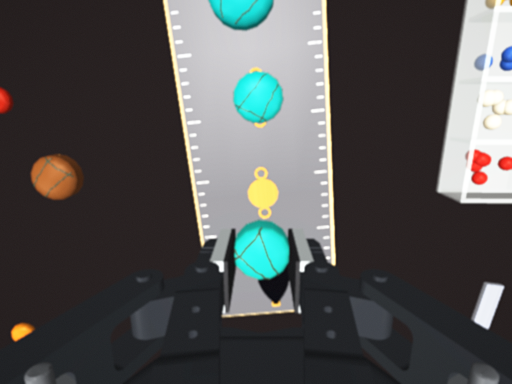

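The last pad is at (262,192) and stone_28 is held at (261,250), with the other stones on their pads. I'll place it, retreat and check.

```bash
python3 -m inch '0 -0.1 -4 0 0 0 2;0 -0.1 -7 0 0 0 2;0 -0.1 -9.5 0 0 0 2;0 -0.1 -10.7 0 0 0 2;0 -0.1 -10.9 0 0 0 2'
python3 -m inch '0 0 0 0 0 0 2;0 0 0 0 0 0 3.3;0 0 0 0 0 0 6;0 0 0 0 0 0 7;0 0 0 0 0 0 7'
python3 -m inch '0 0 4 0 0 0 7;0 0 8 0 0 0 7;-4 -1 12 0 0 0 7;-8 -3 14 0 0 0 7;-12 -6 16 0 0 0 7'
python3 -m inch '-4 -2 0 0 0 0 7;-8 -4 0 0 0 0 7;-12 -7 0 0 0 0 7;-15 -10 0 0 0 0 7;-18 -13 0 0 0 0 7'
python3 - <<'E'
from h import *
for n in("top","side"):
    p,d=r.read_camera(n);cv2.imwrite(f"pics/{n}1.png",p);c=r.camera_params(n)
    print(n);[print(' T',b) for b in blobs(c,turq(p),.0205,40)]
    [print(' B',b) for b in blobs(c,brass(p),.0105,30) if .55<b[2][0]<.7 and abs(b[2][1])<.3]
p=cv2.imread("pics/top1.png")[100:260,100:380];cv2.imwrite("pics/t1c.png",cv2.resize(p,None,fx=2.8,fy=2.8))
p=cv2.imread("pics/side1.png")[130:280,180:380];cv2.imwrite("pics/s1c.png",cv2.resize(p,None,fx=3.5,fy=3.5))
E
```

```text
t: 19.2
tcp_pos: [0.6444, -0.0755, 0.0136]
orientation: [-2.221, -2.22, 0.003]
contact_force: [0.4, 0.1, -0.4]
gripper_width: 0.297
grip_force: 37.9
t: 19.7
tcp_pos: [0.6463, -0.0742, 0.0146]
orientation: [2.22, 2.223, 0.0]
contact_force: [0.7, -0.4, 0.4]
gripper_width: 0.824
grip_force: 0.0
t: 20.2
tcp_pos: [0.5325, -0.1287, 0.1722]
orientation: [2.217, 2.224, 0.001]
contact_force: [0.3, -1.5, 0.8]
gripper_width: 0.822
grip_force: 0.0
t: 20.7
tcp_pos: [0.352, -0.2597, 0.1711]
orientation: [2.219, 2.223, 0.0]
contact_force: [0.5, -1.3, 0.0]
gripper_width: 0.819
grip_force: 0.0
top
 T ([251.3, 151.5], 145, [0.6425, 0.0043], 'dia', np.float64(35.6))
 T ([194.2, 156.9], 362, [0.6246, 0.1533], 'dia', np.float64(56.2))
 T ([224.0, 155.3], 242, [0.6308, 0.0755], 'dia', np.float64(46.0))
 T ([281.3, 151.1], 75, [0.6455, -0.0742], 'dia', np.float64(25.6))
 B ([165.9, 160.1], 106, [0.6167, 0.2294], 'dia', np.float64(30.7))
side
 T ([278.5, 173.6], 486, [0.6279, 0.111], 'dia', np.float64(63.4))
 T ([290.2, 197.9], 172, [0.643, -0.0027], 'dia', np.float64(34.0))
 T ([296.5, 218.2], 113, [0.646, -0.0813], 'dia', np.float64(25.5))
 B ([269.4, 155.3], 47, [0.6152, 0.2339], 'dia', np.float64(21.9))
```

View pics/t1c.png

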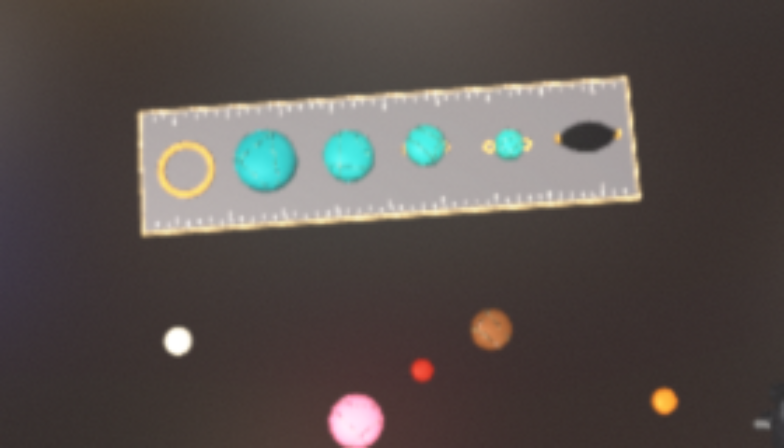

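View pics/s1c.png

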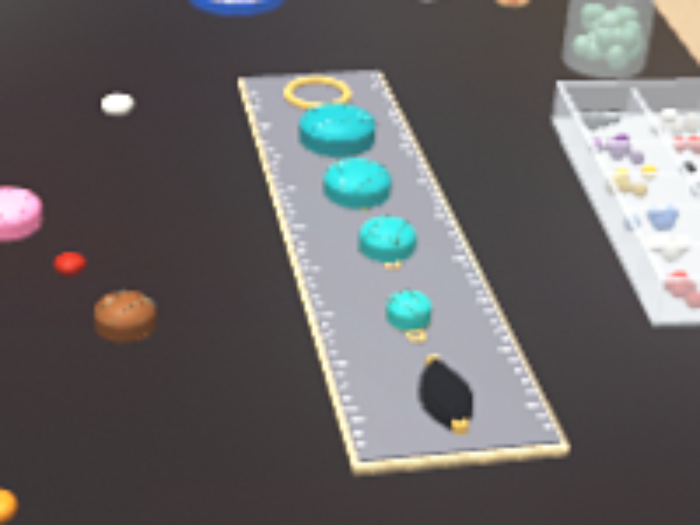

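Both views show the stones lying flat and centred on their pads, tapering from the ring at crop (186,170) to the tail at (588,137). The measured offsets are within about 2 mm, and the ring hasn't moved.

```bash
python3 -c "
from plant import r
print(r.close_job())"
```

```text
the job is handed in; nothing more can be done
None
```

The job is handed in: the stones sit 58, 48, 38, 28 mm from ring to tail, each flat and about 2 mm or less off its pad's centre by camera, with the ring and tail piece left in place (about 21 s of the 90 s used; no verdict was returned).

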